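# Check-weigh a carton from a packed rack

### The arm

A 6-joint arm with a two-finger parallel gripper is mounted at the origin on the work surface. World frame = base frame: x ahead of the robot, y to its left, z up, the work surface at z = 0. Lengths are in mm, angles in degrees, forces in N, time in s.
With the tool pointing down it reaches from about 350 to 950 mm from the base axis. Payload 17.4 kg.
Tool frame: the origin (TCP) lies midway between the tips of the shut fingers; the grasp point (between the pads) lies grasp_offset behind it (grasp_offset is the distance from the TCP to the grasp point, in mm); z points along the fingers, y is the direction in which the jaws open and shut (so a half turn about z gives the same grasp; the last joint's range is limited). The gripper opens to 93 mm and grips with 3 to 60 N. Pads are 15 mm wide; open, the fingers measure 128 mm over their backs; the gripper's body (75 mm by 188 mm) begins 65 mm behind the grasp point.
Start: joints at [73.751, 6.646, 82.598, -0, 90.757, -2.166], TCP at [164.257, 654.715, 218.646] pointing down, gripper open.
Joint ranges: [-162.19, 162.19], [-47.58, 125.68], [4.15, 143.07], [-65.23, 245.23], [0.69, 171.88], [-170.13, 170.13]. Speed limits (degrees/s): [108.29, 108.29, 127.2, 180, 180, 180].

### API

Orientations are given as a 3x3 rotation matrix whose columns are the frame's x, y, z axes.
In Python, from plant import * gives the robot as it stands.
- The arm moves only by the tool servo_tool, never from a script. Its argument "deltas" is a list of rows, each a list of 7 numbers: the turn, a rotation vector about the world's x, y, z in degrees, then the shift along the world's x, y, z in m, then the finger opening in m, from 0 to 0.093. In form: [[rx, ry, rz, x, y, z, grip], ...]. A call has exactly 8 rows; each row shifts and turns the commanded pose from where the row before left it; what a row does not reach is not made up. A row lasts 1/8 s, in which the tool goes at most 62.5 mm and 10.7 degrees, less where a joint would pass 70% of its speed; a pose out of reach is approached as far as the arm can. A call with a gripper value outside its range is refused whole. The fingers move at their own pace and stop on an object; "squeeze" is the grip in N (left out, the last holds). Time passes only in rows, so rows that do not move let the fingers close, or fill a call up. It gives the time, the measured TCP pose, the force and the opening at its end, in the units of the state.
- read_state(): the state, without advancing time (a new reading comes with each control period).
- snapshot(name): name is "side" or "top"; returns a dict with "frame" (480x640x3 uint8, red, green, blue), "range_z" (480x640 float32, mm along the optical axis (not along the pixel's ray), 0 where there is no reading), "fx", "fy", "cx", "cy" (pixels), "rvec" (rotation vector, rad) and "tvec" (3), from world to camera coordinates, as OpenCV has them. Camera axes: x right, y down, z forward; pixel columns grow to the right and rows downward; lengths in mm; the calibration is good to about 2 mm. A picture is of the moment at which its call begins.
- job_done(): hands the job in, once; it reports no verdict.
Trained networks look in a picture, given as the dict that the camera call returned (one of the last four; its "shot" number tells which), for a name from the list of things; names that differ only in an ending like _2 or _b are one class to them, and where a whole thing is asked for, a point or a joint stands for the part that bears it (a point fixed in the world has none). Each returns a list of dicts, best first, with "score" (0 to 1); they miss things now and then, are a little off and sometimes report something else, mostly with a low value. They report only what shows in the picture. A call takes as long as a camera call. They do not tell look-alikes from the thing itself.
- find_in(picture, target): "box" ([left, top, width, height] in pixels, round what is visible of it).
The state is a dict: "time": time; "qpos": joint angles; "joint_vel": joint speeds; "tau": joint torques, N m; "tcp_pos": TCP position; "ee_rot": TCP orientation; "force": force on the tool from outside, world axes, zero at the start; "ft_torque": the same for the moment, N m; "finger_gap": opening from 0.0 (shut) to 1.0 (fully open).
Only numpy, scipy, OpenCV 4.12 (cv2) and the standard library are available. Lean on these libraries where they do the work, as an engineer would, in place of code of your own. Each camera call takes 0.05 s, during which the arm holds its last target.

### The job

Check-weigh the low carton that stands in the tightly packed rack: tip its top forward out of the row with its foot still in the rack, pull it clear, and stand it upright in the middle of the balance's pan, setting it down gently. Leave the other cartons standing in the rack and everything else on the bench where it is.

Things in the scene. Friction and masses are not known exactly. Their poses are not given: they have to be found in the camera images.
- carton_low_center (a point): The carton to weigh, 0.15 to 0.28 kg: plain white box 100 mm deep (x), 48 mm thick (y), 150 mm high (z), 20 mm or more lower than the other four; always one of the middle three of the row. This point is its centre, 75 mm up. -x is its front, facing out of the rack. Sides and top are smooth. Squeezed in the row, it stays where it is tipped; 4 to 12 N at the top rear edge tips it.
- rack: Fixed open-topped grey steel rack, 109 mm deep (x), 304 mm wide (y); origin on the bench under the middle of the row; its front looks to -x. Five cartons stand side by side along y, without gaps, on its 6 mm floor. The front lip stands 5 mm above the floor, 1.5 mm before the cartons. Behind them is a rear lip 40 mm high over the bench, and free space above it. End panels: 126 mm high.
- rack_follower (a joint): Sprung end plate of the rack at the -y end of the row, pressing on the row with about 8 N all along its travel. 0 at the start; it can yield outward to -20 mm, and when a carton is taken out it moves in (towards +y, growing) by at most 8 mm, so the other cartons may slide along the row that far.
- carton_a: Other carton, at the +y end of the row: 100 x 48 x 174 mm. Origin at the centre of its underside, z up.
- carton_b: Other carton, in the middle part of the row: 100 x 48 x 170 mm. Origin at the centre of its underside, z up.
- carton_c: Other carton, in the middle part of the row: 100 x 48 x 174 mm. Origin at the centre of its underside, z up.
- carton_d: Other carton, at the -y end of the row: 100 x 48 x 170 mm. Origin at the centre of its underside, z up.
- pan_center (a point): Bench balance, white, 240 x 190 mm, its low keypad and display towards -x. This point is the centre of the top of its steel pan, a flat plate 160 mm (x) by 170 mm (y), 70 mm above the bench. The pan gives about 1 mm for each 4 N and stops after 3 mm.
- jar_big: Bystander: white jar with a screw cap, 72 mm across, 85 mm high; origin at the centre of its underside.
- jar_small: Bystander: white jar with a screw cap, 56 mm across, 62 mm high; origin at the centre of its underside.
- amber_bottle: Bystander: amber glass bottle, 64 mm across, 135 mm high; origin at the centre of its underside.
- mortar: Bystander: white ceramic mortar bowl, 110 mm across, 65 mm high; origin at the centre of its underside.
- spatula: Bystander: spatula lying flat on the bench, 190 mm long along its x.
- beaker: Bystander: glass beaker, 66 mm across, 85 mm high; origin at the centre of its underside.
Mind the look-alikes: they are no part of the job. What is shaped like the carton_c but pink or yellow is not meant.

How it is judged:
By the outcome, as a careful person would: the job done as asked, in the order asked, and still so for the second after the job is handed in, with the robot touching nothing.
It also fails if it takes over 64 s, if anything falls off the work surface, if the arm or the gripper's body presses on something with over 40 N, if the wrist force passes 120 N, or if a joint passes its speed limit or range.

## Working session

There is one attempt and no reset: what is moved stays moved. The work goes in short steps, Python scripts to look and compute and a tool call to move; the robot and the scene stay as the last step left them, time stands still between calls to the robot, and variables do not carry over. Pictures are saved under pics/ and viewed, and the job is handed in when it is done.

Besides the shell and the picture viewer there is one more tool, called after "Emit:" as name(argument=value, ...) on one line, values as JSON. servo_tool: Moves the arm, as the interface text tells. Its arguments: {"type":"object","properties":{"deltas":{"type":"array"},"squeeze":{"type":"number"}},"required":["deltas"]}

```bash
ls; mkdir -p pics
cat > h.py <<'E'
from plant import *
import numpy as np, cv2, pickle
def shot(name,fn=None):
    s=snapshot(name)
    pickle.dump(s,open(f'last_{name}.pkl','wb'))
    if fn: cv2.imwrite('pics/'+fn,s['frame'][:,:,::-1])
    return s
def cloud(s):
    R,_=cv2.Rodrigues(np.array(s['rvec'],float)); t=np.array(s['tvec'],float).reshape(3)
    z=s['range_z'].astype(float); v,u=np.mgrid[0:480,0:640]
    P=np.stack([(u-s['cx'])/s['fx']*z,(v-s['cy'])/s['fy']*z,z],-1)
    W=(P-t)@R
    W[z<=0]=np.nan
    return W
E
python3 - <<'E'
from h import *
for n in('side','top'):
    s=shot(n,n+'1.png'); R,_=cv2.Rodrigues(np.array(s['rvec'],float)); print(n,s['fx'],-R.T@np.array(s['tvec']).reshape(3),R[2])
    for k in('carton_low_center','rack','pan_center','jar_big','jar_small','amber_bottle','mortar','beaker','carton_c','spatula'):
        print(k,[(d['box'],round(d['score'],2)) for d in find_in(s,k)][:6])
st=read_state();print(st)
E
```

```text
pics
side 560.5109301556965 [-106.76679847 -568.89607124  784.24813018] [ 0.55199677  0.55454765 -0.62271701]
carton_low_center [([319.2, 177.5, 35.6, 83.3], 0.7), ([155.8, 223.5, 27.7, 11.7], 0.54)]
rack [([261.8, 183.9, 142.3, 101.3], 0.75)]
pan_center [([410.8, 283.3, 136.2, 101.9], 0.88)]
jar_big [([182.2, 167.5, 33.0, 39.2], 0.77)]
jar_small [([308.2, 321.5, 30.5, 46.8], 0.81), ([265.6, 146.3, 43.8, 93.3], 0.71), ([298.9, 162.7, 48.4, 91.1], 0.71), ([183.2, 167.5, 32.1, 40.8], 0.37)]
amber_bottle [([473.8, 234.9, 39.1, 67.6], 0.83)]
mortar [([389.7, 196.3, 50.7, 40.2], 0.61)]
beaker [([214.3, 146.7, 29.5, 38.8], 0.94), ([472.9, 233.3, 41.8, 68.5], 0.36)]
carton_c [([263.5, 143.7, 46.1, 94.1], 0.97), ([91.5, 213.2, 81.7, 92.5], 0.86), ([340.9, 175.4, 45.0, 95.9], 0.84), ([281.7, 154.4, 45.5, 88.8], 0.78), ([298.9, 159.8, 49.5, 95.6], 0.77), ([180.4, 190.9, 63.7, 100.1], 0.69)]
spatula [([152.4, 221.1, 29.1, 11.9], 0.78)]
top 479.3346655537609 [ 379.42172035   62.1750425  1223.52067156] [ 0.11978223 -0.00233486 -0.99279744]
carton_low_center [([301.1, 168.5, 25.8, 54.9], 0.84)]
ra
[... 907 characters left out ...]
    9.07575723e+01, -2.16739600e+00]), 'joint_vel': array([-2.87217901e-03, -3.40056468e-03,  1.49556975e-02,  9.92905778e-05,
        1.48116179e-01,  1.37727369e-02]), 'tau': array([-3.74106254e-03, -7.21061110e+01, -6.22720885e+01,  7.77221750e-02,
        1.89785619e-02, -6.24795848e-05]), 'tcp_pos': array([164.27376791, 654.70776543, 218.67372153]), 'ee_rot': array([[-9.69946881e-01,  2.43316762e-01,  2.87274785e-05],
       [ 2.43316762e-01,  9.69946882e-01,  8.45119980e-06],
       [-2.58078096e-05,  1.51870920e-05, -1.00000000e+00]]), 'force': array([-0.65181596, -0.30233165,  0.79888616]), 'ft_torque': array([-0.01619398, -0.05588371, -0.0096811 ]), 'finger_gap': 1.0012448648364896}
```

View pictures.

View pics/side1.png

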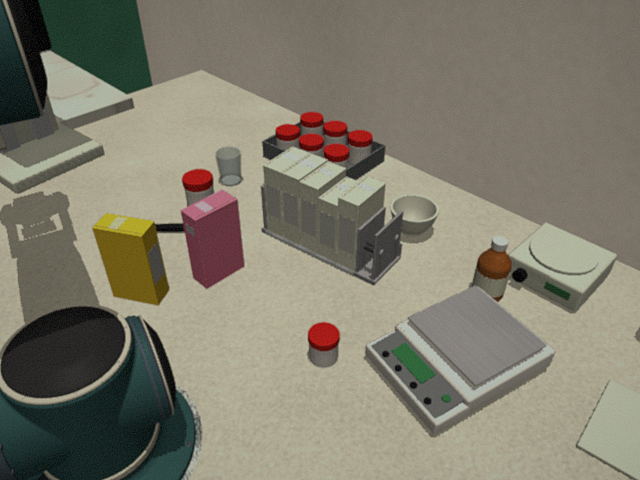

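View pics/top1.png

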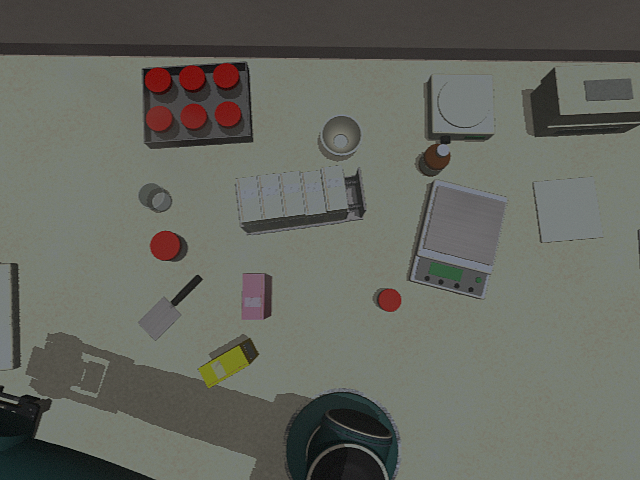

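Run:
```python
import pickle
from h import cloud
import numpy as np
np.set_printoptions(suppress=True,precision=0,linewidth=220)
s=pickle.load(open('last_top.pkl','rb'));W=cloud(s)
# rack tops
for r in (180,195,210,220,230):
    print(r,[tuple(np.round(W[r,c]).tolist()) for c in range(232,372,6)])
for (u,v) in [(465,224)]: print(W[v-40:v+41:10,u]); print(W[v,u-50:u+51:10])
# x profile along low carton centre
print(W[160:240:4,314]);
```

```text
180 [(668.0, 288.0, -3.0), (625.0, 241.0, 178.0), (625.0, 227.0, 181.0), (626.0, 215.0, 178.0), (626.0, 201.0, 177.0), (626.0, 188.0, 178.0), (627.0, 175.0, 176.0), (626.0, 161.0, 180.0), (628.0, 148.0, 173.0), (628.0, 135.0, 174.0), (628.0, 121.0, 176.0), (628.0, 108.0, 173.0), (632.0, 95.0, 157.0), (633.0, 81.0, 154.0), (633.0, 68.0, 155.0), (628.0, 54.0, 177.0), (629.0, 41.0, 174.0), (628.0, 28.0, 177.0), (629.0, 14.0, 177.0), (652.0, -5.0, 78.0), (670.0, -25.0, 5.0), (644.0, -31.0, 112.0), (672.0, -57.0, -4.0), (672.0, -72.0, 0.0)]
195 [(628.0, 287.0, -4.0), (592.0, 240.0, 178.0), (591.0, 226.0, 183.0), (591.0, 213.0, 181.0), (592.0, 200.0, 178.0), (593.0, 187.0, 176.0), (592.0, 173.0, 181.0), (592.0, 160.0, 180.0), (592.0, 147.0, 183.0), (593.0, 134.0, 175.0), (594.0, 121.0, 175.0), (594.0, 107.0, 175.0), (598.0, 95.0, 153.0), (599.0, 81.0, 154.0), (599.0, 67.0, 153.0), (598.0, 54.0, 157.0), (595.0, 41.0, 175.0), (595.0, 27.0, 175.0), (595.0, 14.0, 176.0), (630.0, -10.0, 3.0), (630.0, -25.0, 5.0), (618.0, -35.0, 67.0), (632.0, -57.0, -2.0), (631.0, -72.0, 2.0)]
210 [(588.0, 285.
[... 1652 characters left out ...]
]
 [ 549. -296.   68.]
 [ 524. -295.   69.]
 [ 499. -294.   70.]
 [ 475. -295.   66.]
 [ 452. -298.   54.]]
[[ 557. -188.   -1.]
 [ 550. -202.   51.]
 [ 548. -223.   67.]
 [ 548. -247.   68.]
 [ 548. -272.   68.]
 [ 549. -296.   68.]
 [ 548. -320.   71.]
 [ 549. -344.   71.]
 [ 549. -368.   70.]
 [ 559. -420.    1.]
 [ 560. -447.   -2.]]
[[724.  74.  -2.]
 [713.  74.  -1.]
 [703.  74.  -3.]
 [652.  73. 154.]
 [642.  72. 158.]
 [633.  72. 156.]
 [624.  72. 155.]
 [614.  72. 156.]
 [606.  72. 153.]
 [596.  72. 155.]
 [586.  72. 159.]
 [577.  72. 157.]
 [569.  72. 153.]
 [559.  71. 154.]
 [555.  72. 125.]
 [554.  72.  67.]
 [552.  72.  11.]
 [544.  72.   0.]
 [533.  72.   1.]
 [523.  72.  -1.]]
```

Run:
```python
import pickle,cv2
from h import cloud
import numpy as np
np.set_printoptions(suppress=True,precision=1,linewidth=220)
s=pickle.load(open('last_top.pkl','rb'));W=cloud(s)
def rect(m,nm):
    m=m.astype(np.uint8); m=cv2.morphologyEx(m,cv2.MORPH_OPEN,np.ones((3,3)))
    n,l,st,_=cv2.connectedComponentsWithStats(m); i=1+np.argmax(st[1:,4]); P=W[l==i]
    print(nm,len(P),cv2.minAreaRect(P[:,:2].astype(np.float32)),cv2.boxPoints(cv2.minAreaRect(P[:,:2].astype(np.float32))).round(),np.median(P[:,2]),P[:,:2].mean(0))
    return P
x,y,z=W[...,0],W[...,1],W[...,2]
reg=(x>500)&(x<700)&(y>-10)&(y<270)
rect(reg&(z>145),'row')
rect(reg&(z>145)&(z<164),'low')
rect(reg&(z>167)&(y>75),'tall left'); rect(reg&(z>167)&(y<62),'tall right')
reg=(x>400)&(x<700)&(y<-180)&(y>-450)
rect(reg&(z>60)&(z<80),'pan'); rect(reg&(z>20)&(z<80),'bal')
# front line: at each column, dark red front lip; gradient of the lip
# edges of cartons: row top direction from min x per column
pts=[]
for c in range(240,350,3):
    r=[v for v in range(160,240) if z[v,c]>145]
    if r: pts.append((c,W[r[0],c],W[r[-1],c]))
for p in pts: print(p[0],p[1],p[2])
f=s['frame']; cv2.imwrite('pics/topz.png',cv2.resize(f[150:320,225:525,::-1],None,fx=2.6,fy=2.6,interpolation=cv2.INTER_CUBIC))
s=pickle.load(open('last_side.pkl','rb'));f=s['frame']; cv2.imwrite('pics/sidez.png',cv2.resize(f[130:300,240:440,::-1],None,fx=3.5,fy=3.5,interpolation=cv2.INTER_CUBIC))
```

```text
row 4927 ((597.5101928710938, 123.4613037109375), (101.49549102783203, 240.3678741455078), 8.598485946655273) [[529. 235.]
 [565.  -3.]
 [666.  12.]
 [630. 250.]] 176.08520581742607 [595.  123.9]
low 932 ((604.3846435546875, 75.69393157958984), (100.78678894042969, 48.051937103271484), 8.541512489318848) [[551.  92.]
 [558.  44.]
 [658.  59.]
 [651. 107.]] 155.23905722780006 [603.6  75.5]
tall left 2896 ((590.3733520507812, 170.9911651611328), (101.31938171386719, 144.4529571533203), 8.448592185974121) [[530. 235.]
 [551.  92.]
 [651. 107.]
 [630. 250.]] 178.12256864227615 [589.3 170.7]
tall right 955 ((611.6995239257812, 28.36896514892578), (100.59082794189453, 48.04648971557617), 8.667057991027832) [[558.  45.]
 [566.  -3.]
 [665.  12.]
 [658.  60.]] 175.25566155124747 [610.5  28.3]
pan 4523 ((546.9038696289062, -294.37078857421875), (171.89337158203125, 160.76405334472656), 76.2593994140625) [[ 448. -359.]
 [ 605. -397.]
 [ 645. -230.]
 [ 489. -192.]] 69.438200037161 [ 546.  -293.6]
bal 7690 ((517.2608642578125, -286.6114196777344), (191.6267852783203, 263.1649169921875), 76.55547
[... 989 characters left out ...]
 [649.4 104.5 153.4] [549.9 102.9 154.3]
303 [651.6  97.7 154.2] [550.8  96.3 148.8]
306 [651.3  90.8 155.5] [552.4  89.4 154.1]
309 [651.8  84.  153.9] [552.4  82.7 154.4]
312 [653.6  77.1 156.5] [554.4  75.9 156.5]
315 [654.9  70.3 151.5] [554.9  69.1 154.1]
318 [656.3  63.5 155.5] [556.   62.4 147.9]
321 [655.7  56.8 175.9] [556.5  55.6 158.8]
324 [658.1  50.1 176. ] [557.7  48.8 152.1]
327 [658.4  43.4 175.1] [559.   42.2 158.8]
330 [661.3  36.6 173. ] [560.1  35.3 152.6]
333 [661.1  29.9 174.2] [561.2  28.7 160. ]
336 [660.4  23.3 176.9] [562.7  21.6 151.5]
339 [663.4  16.5 174.7] [563.3  14.7 148.5]
342 [647.1   9.7 175.9] [564.4   8.3 155.9]
345 [602.3   2.6 172.7] [565.1   1.3 152.4]
```

View pics/topz.png

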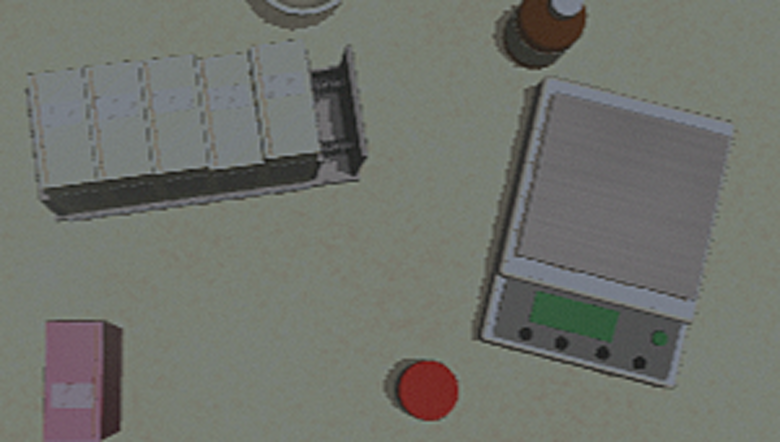

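View pics/sidez.png

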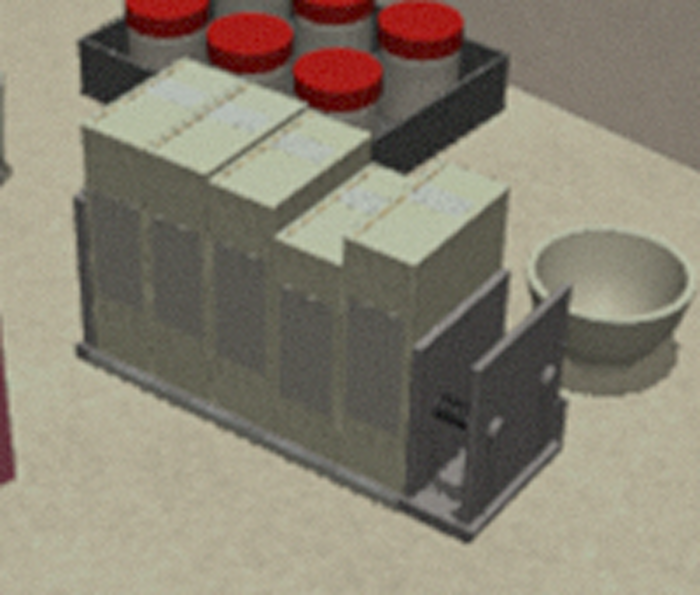

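Run:
```python
import plant
print([n for n in dir(plant) if not n.startswith('_')])
print(getattr(plant,'grasp_offset',None))
import pickle
from h import cloud
s=pickle.load(open('last_top.pkl','rb'));W=cloud(s)
for u,v in[(340,137),(256,296),(228,365),(437,158),(390,300)]:print(W[v-2:v+3,u-2:u+3].reshape(-1,3).mean(0).round())
```

```text
['PlanningError', 'find_in', 'grasp_offset', 'job_done', 'read_state', 'snapshot']
18.8
[784.   7.   8.]
[370. 195. 173.]
[nan nan nan]
[ 701. -220.  109.]
[ 363. -113.   62.]
```

Emit:
servo_tool(deltas=[[0,0,1.4,0.025,-0.03,0.008,0],[0,0,1.4,0.032,-0.036,0.008,0],[0,0,1.4,0.032,-0.036,0.008,0],[0,0,1.4,0.032,-0.036,0.007,0],[0,0,1.4,0.032,-0.036,0,0],[0,0,1.4,0.032,-0.036,0,0],[0,0,1.4,0.032,-0.036,0,0],[0,0,1.4,0.032,-0.036,0,0]])

```text
time: 2.1
tcp_pos: [414.1, 371.4, 249.8]
ee_rot: [[-0.999, 0.049, 0.0], [0.049, 0.999, 0.0], [-0.0, 0.0, -1.0]]
force: [0.1, 1.1, -0.0]
finger_gap: 0.19
```

Emit:
servo_tool(deltas=[[0,0,1.4,0.035,-0.038,0,0],[0,0,1.4,0.035,-0.038,0,0],[0,0,1.4,0.035,-0.038,0,0],[0,0,1.4,0.035,-0.038,0,0],[0,0,1.4,0.035,-0.038,0,0],[0,0,1.4,0.035,-0.038,0,0],[0,0,1.4,0.032,-0.033,0,0],[0,0,1.5,0.023,-0.023,0,0]], squeeze=20)

```text
time: 3.1
tcp_pos: [679.4, 87.0, 249.4]
ee_rot: [[-0.989, -0.146, -0.0], [-0.146, 0.989, -0.0], [0.0, -0.0, -1.0]]
force: [-0.4, 0.5, 0.1]
finger_gap: 0.002
```

Emit:
servo_tool(deltas=[[0,0,0,0,0,-0.03,0],[0,0,0,0,0,-0.03,0],[0,0,0,0,0,-0.03,0],[0,0,0,0,0,-0.015,0],[0,0,0,-0.005,-0.0007,0,0],[0,0,0,-0.005,-0.0007,0,0],[0,0,0,-0.003,-0.0004,0,0],[0,0,0,0,0,0,0]])

```text
time: 4.1
tcp_pos: [665.3, 86.9, 145.6]
ee_rot: [[-0.989, -0.146, 0.001], [-0.146, 0.989, 0.0], [-0.001, -0.0, -1.0]]
force: [0.6, -0.0, -0.1]
finger_gap: 0.005
```

Run:
```python
from h import *
s=shot('side','side2.png'); cv2.imwrite('pics/side2z.png',cv2.resize(s['frame'][60:300,220:440,::-1],None,fx=2.5,fy=2.5))
print(read_state()['force'])
```

```text
[ 0.39878003 -0.3549037  -0.35738564]
```

View pics/side2z.png

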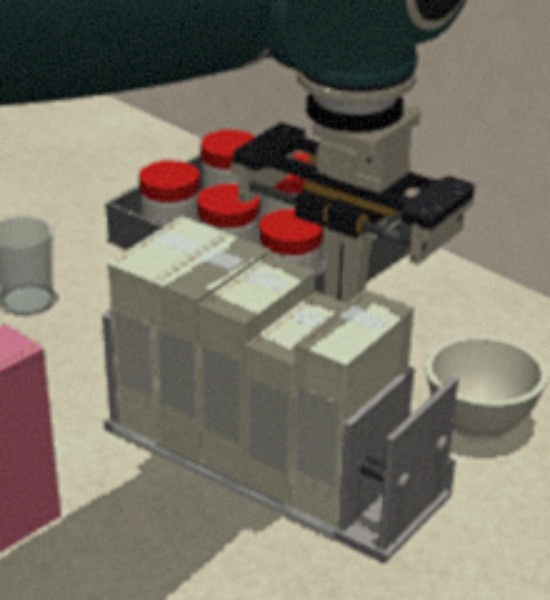

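Emit:
servo_tool(deltas=[[0,0,0,-0.0015,-0.002,0,0],[0,0,0,-0.004,-0.0006,0,0],[0,0,0,-0.005,-0.0007,0,0],[0,0,0,-0.005,-0.0007,0,0],[0,0,0,-0.005,-0.0007,0.001,0],[0,0,0,-0.005,-0.0007,0.001,0],[0,0,0,-0.005,-0.0007,0.001,0],[0,0,0,0,0,0,0]])

```text
time: 5.15
tcp_pos: [636.0, 80.9, 149.8]
ee_rot: [[-0.989, -0.146, 0.005], [-0.146, 0.989, 0.0], [-0.005, -0.0, -1.0]]
force: [6.7, 0.4, 8.5]
finger_gap: 0.006
```

Run:
```python
from h import *
s=shot('side','side3.png'); cv2.imwrite('pics/side3z.png',cv2.resize(s['frame'][60:300,220:440,::-1],None,fx=2.5,fy=2.5))
st=read_state();print(st['force'],st['tcp_pos'])
```

```text
[6.8624583  1.22303492 8.72840183] [636.00298791  80.87847338 149.59832051]
```

View pics/side3z.png

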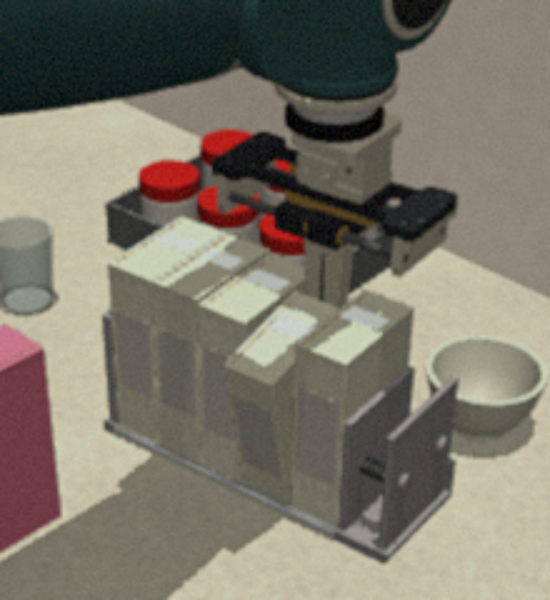

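Emit:
servo_tool(deltas=[[0,0,0,-0.006,-0.0009,0.0015,0],[0,0,0,-0.006,-0.0009,0.0015,0],[0,0,0,-0.006,-0.0009,0.0015,0],[0,0,0,-0.006,-0.0009,0.0015,0],[0,0,0,-0.006,-0.0009,0.0015,0],[0,0,0,-0.006,-0.0009,0.0015,0],[0,0,0,-0.006,-0.0009,0.0015,0],[0,0,0,0,0,0,0]])

```text
time: 6.2
tcp_pos: [594.1, 74.5, 160.9]
ee_rot: [[-0.989, -0.146, 0.006], [-0.146, 0.989, 0.0], [-0.006, -0.0, -1.0]]
force: [6.0, 1.5, 13.7]
finger_gap: 0.006
```

Run:
```python
from h import *
s=shot('side','side4.png'); cv2.imwrite('pics/side4z.png',cv2.resize(s['frame'][60:300,220:440,::-1],None,fx=2.5,fy=2.5))
st=read_state();print(st['force'],st['tcp_pos'])
```

```text
[ 6.62414002  1.32436828 13.99989847] [594.11669023  74.54370299 160.70209461]
```

View pics/side4z.png

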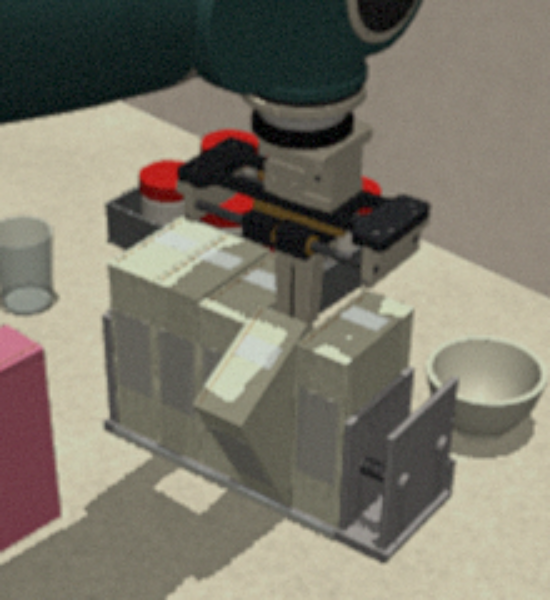

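Emit:
servo_tool(deltas=[[0,0,0,0.006,0.0009,0,0],[0,0,0,0.01,0.0015,0,0],[0,0,0,0.005,0.0007,0.02,0],[0,0,0,0,0,0.04,0],[0,0,0,0,0,0.05,0],[0,0,0,0,0,0.05,0.04],[0,0,0,-0.02,-0.003,0.02,0.07],[0,0,0,-0.04,-0.006,0,0.08]])

```text
time: 7.25
tcp_pos: [554.0, 68.6, 340.8]
ee_rot: [[-0.989, -0.146, 0.002], [-0.146, 0.989, 0.0], [-0.002, -0.0, -1.0]]
force: [-0.9, -0.0, -0.6]
finger_gap: 0.279
```

Run:
```python
from h import *
s=shot('side','side5.png'); cv2.imwrite('pics/side5z.png',cv2.resize(s['frame'][60:300,220:440,::-1],None,fx=2.5,fy=2.5))
t=shot('top','top5.png'); cv2.imwrite('pics/top5z.png',cv2.resize(t['frame'][150:320,225:525,::-1],None,fx=2.6,fy=2.6))
st=read_state();print(st['force'],st['tcp_pos'],st['time'])
c=np.array([604.4,75.7]);a=np.radians(8.5);xc=np.array([np.cos(a),np.sin(a)]);yc=np.array([-np.sin(a),np.cos(a)])
for n,s in(('side',s),('top',t)):
    W=cloud(s).reshape(-1,3);d=W[:,:2]-c;lx=d@xc;ly=d@yc;z=W[:,2]
    m=(abs(ly)<18)&(lx>-160)&(lx<60)&(z>30)&(z<215)
    print(n)
    for b in range(-150,30,6):
        k=m&(lx>b)&(lx<=b+6)
        if k.sum()>3: print(b+3,k.sum(),np.percentile(z[k],[5,50,95]).round())
```

```text
[-0.38929138  1.23221532 -0.2904631 ] [551.83037166  68.37419285 340.89596532] 7.35
side
-123 4 [137. 137. 138.]
-117 73 [127. 136. 140.]
-111 80 [117. 139. 143.]
-105 90 [104. 141. 146.]
-99 80 [ 93. 145. 150.]
-93 91 [ 84. 149. 153.]
-87 82 [ 72. 152. 156.]
-81 77 [ 61. 155. 160.]
-75 80 [ 50. 159. 163.]
-69 75 [ 39. 162. 165.]
-63 63 [ 32. 166. 169.]
-57 53 [167. 169. 172.]
-51 51 [169. 172. 175.]
-45 54 [172. 176. 179.]
-39 56 [176. 180. 183.]
-33 30 [179. 182. 184.]
top
-117 42 [136. 139. 143.]
-111 43 [139. 142. 146.]
-105 42 [142. 145. 148.]
-99 47 [145. 148. 151.]
-93 46 [148. 151. 156.]
-87 43 [152. 156. 158.]
-81 48 [154. 158. 162.]
-75 45 [158. 161. 165.]
-69 46 [161. 164. 168.]
-63 45 [165. 168. 171.]
-57 50 [168. 171. 175.]
-51 46 [171. 175. 179.]
-45 43 [175. 177. 182.]
-39 8 [175. 180. 182.]
```

View pics/side5z.png

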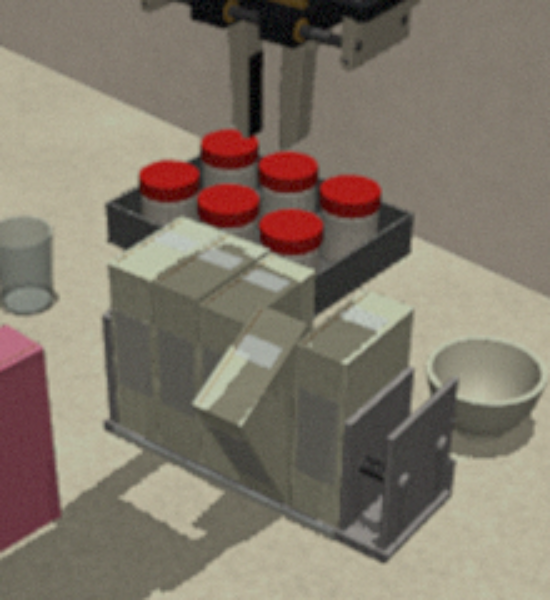

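View pics/top5z.png

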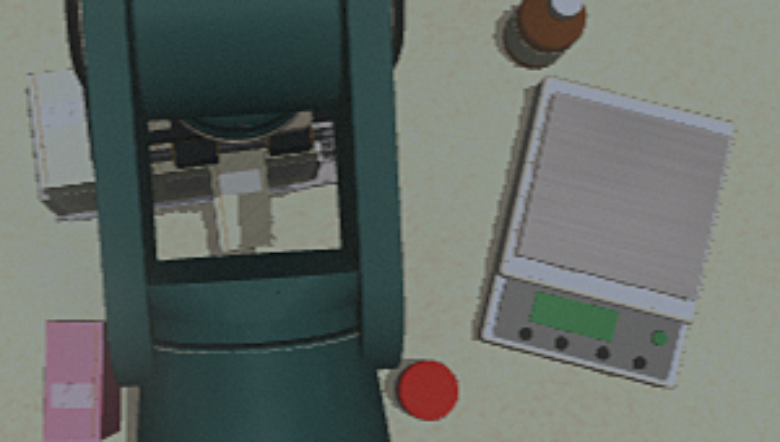

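Emit:
servo_tool(deltas=[[1.05,-7.05,0,-0.015,-0.0023,-0.015,0.072],[1.05,-7.05,0,-0.015,-0.0023,-0.025,0.072],[1.05,-7.05,0,-0.015,-0.0023,-0.025,0.072],[1.05,-7.05,0,-0.013,-0.0023,-0.03,0.072],[0,0,0,0,0,-0.03,0.072],[0,0,0,0,0,-0.013,0.072],[0,0,0,0,0,0,0.072],[0,0,0,0,0,0,0.072]])

```text
time: 8.35
tcp_pos: [496.5, 59.5, 201.6]
ee_rot: [[-0.869, -0.147, 0.473], [-0.129, 0.989, 0.07], [-0.478, 0.0, -0.878]]
force: [-0.8, 0.1, -0.3]
finger_gap: 0.773
```

Run:
```python
from h import *
s=shot('side','side6.png'); cv2.imwrite('pics/side6z.png',cv2.resize(s['frame'][60:300,180:440,::-1],None,fx=2.5,fy=2.5))
st=read_state();print(st['force'],st['tcp_pos'],st['time'],st['ee_rot'],st['finger_gap'])
```

```text
[ 0.00096313 -0.17465609  0.16120105] [496.41817778  59.50071399 201.4672128 ] 8.4 [[-8.68911227e-01 -1.46590348e-01  4.72762678e-01]
 [-1.28576107e-01  9.89197208e-01  7.04064464e-02]
 [-4.77976427e-01  3.90967131e-04 -8.78372576e-01]] 0.7748160816429134
```

View pics/side6z.png

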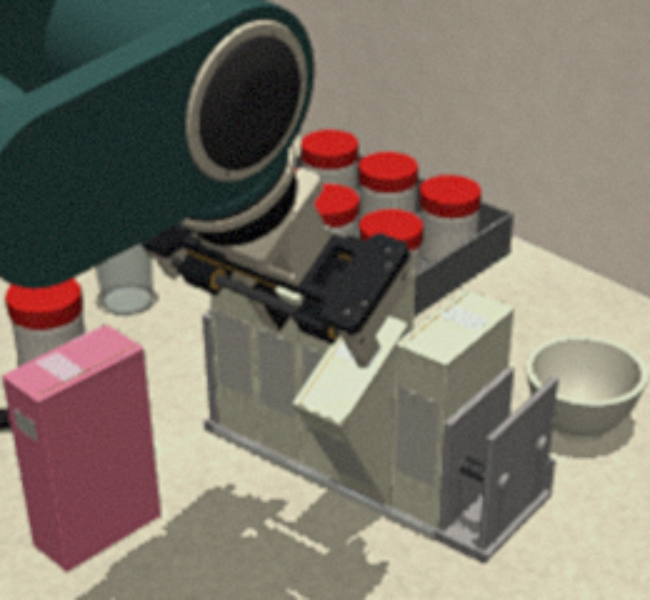

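Emit:
servo_tool(deltas=[[0,0,0,0.007,0.001,-0.014,0.072],[0,0,0,0.007,0.001,-0.014,0.072],[0,0,0,0.007,0.001,-0.013,0.072],[0,0,0,0.007,0.001,-0.013,0.072],[0,0,0,0.006,0.001,-0.012,0.072],[0,0,0,0.006,0.001,-0.012,0.072],[0,0,0,0,0,0,0.072],[0,0,0,0,0,0,0.072]])

```text
time: 9.4
tcp_pos: [535.9, 65.4, 122.5]
ee_rot: [[-0.869, -0.146, 0.472], [-0.129, 0.989, 0.07], [-0.478, 0.0, -0.879]]
force: [1.1, -0.7, -0.2]
finger_gap: 0.775
```

Run:
```python
from h import *
s=shot('side','side7.png'); cv2.imwrite('pics/side7z.png',cv2.resize(s['frame'][60:300,180:440,::-1],None,fx=2.5,fy=2.5))
st=read_state();print(st['force'],st['tcp_pos'],st['time'],st['finger_gap'])
```

```text
[ 0.95488325  0.84895738 -0.00769634] [535.90827107  65.41037981 122.76747647] 9.45 0.7740399165510762
```

View pics/side7z.png

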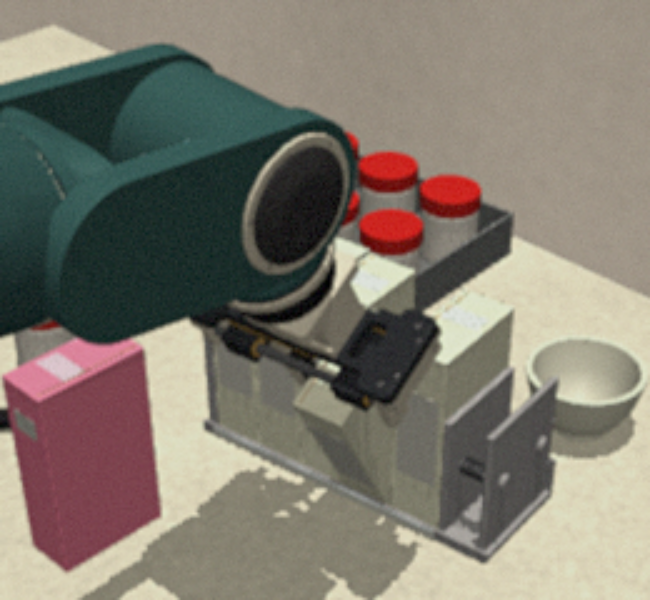

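Emit:
servo_tool(deltas=[[0,0,0,0,0,0,0.055],[0,0,0,0,0,0,0.046],[0,0,0,0,0,0,0.04],[0,0,0,0,0,0,0.04],[0,0,0,0,0,0,0.04],[0,0,0,0,0,0,0.04],[0,0,0,0,0,0,0.04],[0,0,0,0,0,0,0.04]], squeeze=38)

```text
time: 10.45
tcp_pos: [535.8, 65.6, 122.4]
ee_rot: [[-0.869, -0.147, 0.472], [-0.128, 0.989, 0.071], [-0.478, 0.001, -0.879]]
force: [-3.3, 4.6, 2.6]
finger_gap: 0.515
```

Emit:
servo_tool(deltas=[[0,0,0,-0.0012,-0.0002,0.0022,0.04],[0,0,0,-0.0024,-0.0004,0.0044,0.04],[0,0,0,-0.0024,-0.0004,0.0044,0.04],[0,0,0,-0.0024,-0.0004,0.0044,0.04],[0,0,0,-0.004,-0.0006,0.004,0.04],[0,0,0,-0.007,-0.001,0.002,0.04],[0,0,0,-0.008,-0.0012,0,0.04],[0,0,0,0,0,0,0.04]])

```text
time: 11.45
tcp_pos: [508.1, 61.4, 143.8]
ee_rot: [[-0.869, -0.147, 0.473], [-0.128, 0.989, 0.071], [-0.478, 0.001, -0.878]]
force: [-5.6, 3.6, 3.4]
finger_gap: 0.511
```

Run:
```python
from h import *
s=shot('side','side8.png'); cv2.imwrite('pics/side8z.png',cv2.resize(s['frame'][60:300,180:440,::-1],None,fx=2.5,fy=2.5))
st=read_state();print(st['force'],st['tcp_pos'],st['time'],st['finger_gap'])
```

```text
[-4.48451904  4.24852016  3.00816026] [508.22321659  61.44701726 143.79150266] 11.5 0.5176252076946549
```

View pics/side8z.png

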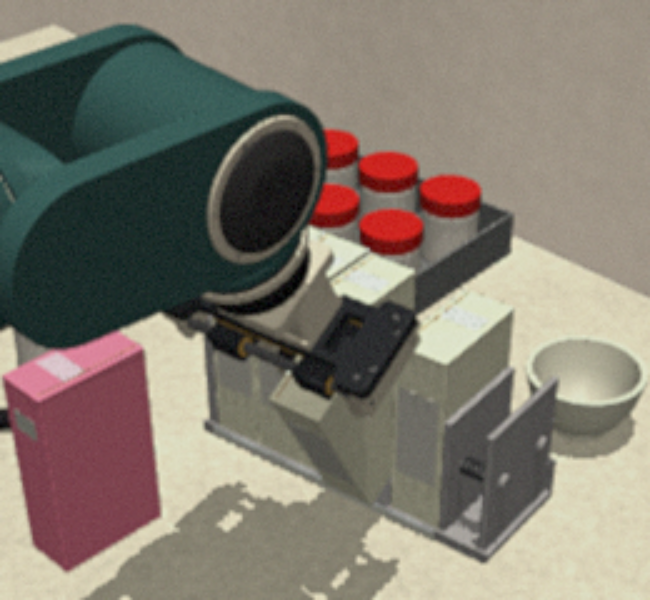

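Emit:
servo_tool(deltas=[[0,0,0,-0.008,-0.0012,0.002,0.04],[0,0,0,-0.009,-0.0013,0.002,0.04],[0,0,0,-0.009,-0.0013,0.002,0.04],[0,0,0,-0.009,-0.0013,0.003,0.04],[0,0,0,-0.01,-0.0015,0.003,0.04],[0,0,0,-0.01,-0.0015,0.003,0.04],[0,0,0,-0.01,-0.0015,0.003,0.04],[0,0,0,-0.01,-0.0015,0.003,0.04]])

```text
time: 12.5
tcp_pos: [432.8, 49.9, 164.2]
ee_rot: [[-0.87, -0.146, 0.471], [-0.129, 0.989, 0.07], [-0.476, 0.0, -0.879]]
force: [-0.1, -0.3, -1.1]
finger_gap: 0.513
```

Run:
```python
from h import *
s=shot('side','side9.png'); cv2.imwrite('pics/side9z.png',cv2.resize(s['frame'][60:300,180:440,::-1],None,fx=2.5,fy=2.5))
st=read_state();print(st['force'],st['tcp_pos'],st['time'],st['finger_gap'],st['qpos'],st['ee_rot'])
```

```text
[ 0.80140311  0.31853314 -0.6896259 ] [432.22513745  49.76060554 164.75736534] 12.55 0.5156257403010858 [  0.62968477 -46.84977189 131.34163034   4.0104419   67.29451417
 -98.40205602] [[-8.69481138e-01 -1.46293169e-01  4.71805955e-01]
 [-1.28617929e-01  9.89241277e-01  6.97074244e-02]
 [-4.76927645e-01 -7.34142630e-05 -8.78942556e-01]]
```

View pics/side9z.png

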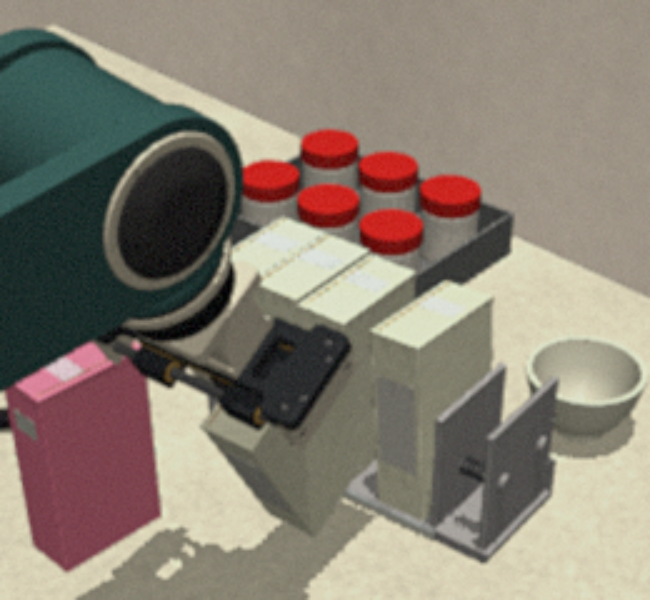

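Emit:
servo_tool(deltas=[[-0.6,4.2,0,0,0,0.006,0.04],[-0.9,6,0,0,0,0.01,0.04],[-0.9,6,0,0,0,0.012,0.04],[-0.9,6,0,0,0,0.012,0.04],[-0.9,6,0,0.005,-0.01,0.012,0.04],[0,0,0,0.01,-0.02,0.012,0.04],[0,0,-2,0.01,-0.025,0.012,0.04],[0,0,-2,0.01,-0.025,0.008,0.04]])

```text
time: 13.55
tcp_pos: [468.9, -30.9, 248.8]
ee_rot: [[-0.997, -0.076, 0.0], [-0.076, 0.997, -0.001], [-0.0, -0.001, -1.0]]
force: [-0.3, -0.4, -0.7]
finger_gap: 0.515
```

Run:
```python
from h import *
s=shot('side','side10.png'); cv2.imwrite('pics/side10z.png',cv2.resize(s['frame'][60:400,180:580,::-1],None,fx=1.7,fy=1.7))
st=read_state();print(st['force'],st['tcp_pos'],st['time'],st['finger_gap'],st['qpos'],st['ee_rot'])
```

```text
[-0.75407037 -0.23572042 -2.14433557] [469.72206049 -33.00059146 249.52870431] 13.6 0.5141374494294523 [-7.06680940e+00 -1.97658724e+01  1.03968833e+02 -8.79089976e-02
  9.57355717e+01 -1.01255272e+02] [[-9.97340121e-01 -7.28828825e-02  8.76724334e-04]
 [-7.28842518e-02  9.97339046e-01 -1.64699171e-03]
 [-7.54353907e-04 -1.70651031e-03 -9.99998259e-01]]
```

View pics/side10z.png

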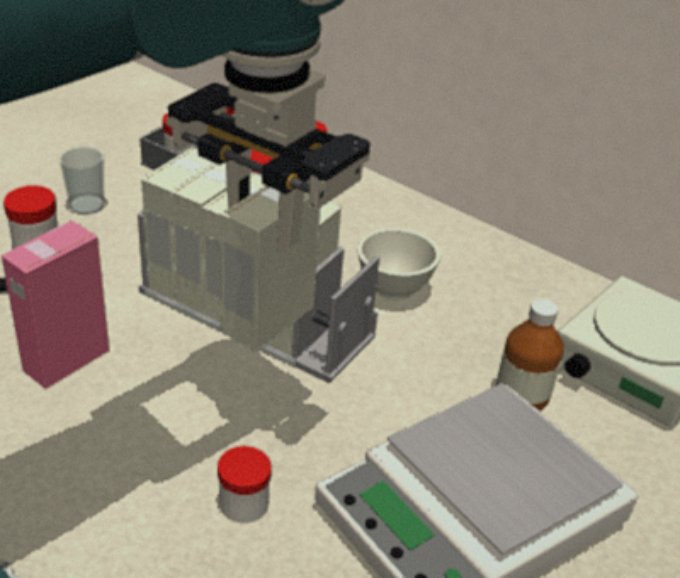

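Emit:
servo_tool(deltas=[[0,0,-2.3,0.009,-0.032,0,0.04],[0,0,-2.3,0.01,-0.038,0,0.04],[0,0,-2.3,0.01,-0.04,0,0.04],[0,0,-2.3,0.01,-0.04,0,0.04],[0,0,-2.3,0.01,-0.04,0,0.04],[0,0,-2.3,0.009,-0.035,0,0.04],[0,0,-2.3,0.007,-0.024,0,0.04],[0,0,-1.7,0.0025,-0.01,0,0.04]])

```text
time: 14.6
tcp_pos: [536.1, -289.8, 248.1]
ee_rot: [[-0.972, 0.234, -0.001], [0.234, 0.972, 0.0], [0.001, 0.0, -1.0]]
force: [0.2, 0.5, -1.6]
finger_gap: 0.513
```

Emit:
servo_tool(deltas=[[0,0,0,0,0,-0.01,0.04],[0,0,0,0,0,-0.015,0.04],[0,0,0,0,0,-0.015,0.04],[0,0,0,0,0,-0.005,0.04],[0,0,0,0,0,0,0.04],[0,0,0,0,0,0,0.04],[0,0,0,0,0,0,0.04],[0,0,0,0,0,0,0.04]])

```text
time: 15.6
tcp_pos: [535.9, -288.9, 203.8]
ee_rot: [[-0.973, 0.232, 0.0], [0.232, 0.973, -0.0], [-0.0, -0.0, -1.0]]
force: [-0.2, -0.4, -2.5]
finger_gap: 0.511
```

Run:
```python
from h import *
s=shot('side','side11.png'); cv2.imwrite('pics/side11z.png',cv2.resize(s['frame'][140:440,300:620,::-1],None,fx=2,fy=2))
t=shot('top','top11.png')
cv2.imwrite('pics/top11z.png',cv2.resize(t['frame'][150:320,365:525,::-1],None,fx=3,fy=3))
st=read_state();print(st['force'],st['tcp_pos'],st['time'],st['finger_gap'],st['ee_rot'])
a=np.radians(-13.6);xc=np.array([np.cos(a),np.sin(a)]);yc=np.array([-np.sin(a),np.cos(a)])
W=cloud(s);d=W[...,:2]-st['tcp_pos'][:2];lx=d@xc;ly=d@yc;z=W[...,2]
# front face: lx ~ -40, |ly|<24
m=(lx>-60)&(lx<-25)&(abs(ly)<28)&(z>60)&(z<240)
P=np.c_[lx[m],ly[m],z[m]]
print(len(P))
for h in range(70,235,10):
    k=(P[:,2]>h)&(P[:,2]<=h+10)&(abs(P[:,1])<22)
    if k.sum()>3: print(h+5,k.sum(),np.median(P[k,0]).round(1))
# front face bottom edge
k=(abs(ly)<20)&(lx>-50)&(lx<-30); print('zmin face',np.percentile(z[k],[0.5,2,5,50,95,99]).round(1))
ys=P[(P[:,2]>110)&(P[:,2]<190)&(P[:,0]<-32)][:,1]; print('ly',np.percentile(ys,[1,5,95,99]).round(1))
```

```text
[ 0.72745211 -0.28227037 -2.267541  ] [ 535.88645869 -288.89410967  203.63738765] 15.7 0.5161179544572095 [[-9.72816040e-01  2.31579241e-01  8.25902975e-05]
 [ 2.31579234e-01  9.72816041e-01 -8.81199173e-05]
 [-1.00751910e-04 -6.65982711e-05 -9.99999993e-01]]
2595
75 41 -43.3
95 81 -35.9
105 89 -36.1
115 87 -35.8
125 91 -35.9
135 98 -36.1
145 94 -36.0
155 95 -36.0
165 103 -36.3
175 98 -36.1
185 105 -35.9
195 109 -36.2
205 108 -36.0
215 120 -35.8
225 113 -35.7
235 195 -34.9
zmin face [ 66.5  67.4  68.4 200.5 424.8 542.2]
ly [-27.5 -26.6  17.   19.7]
```

View pics/side11z.png

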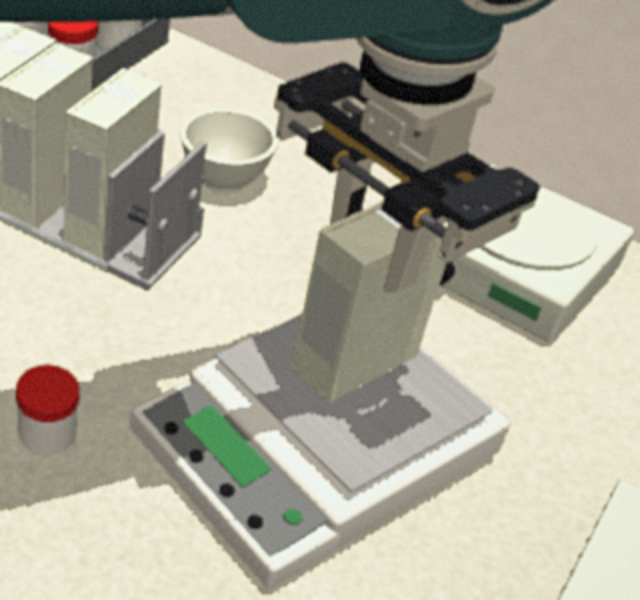

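View pics/top11z.png

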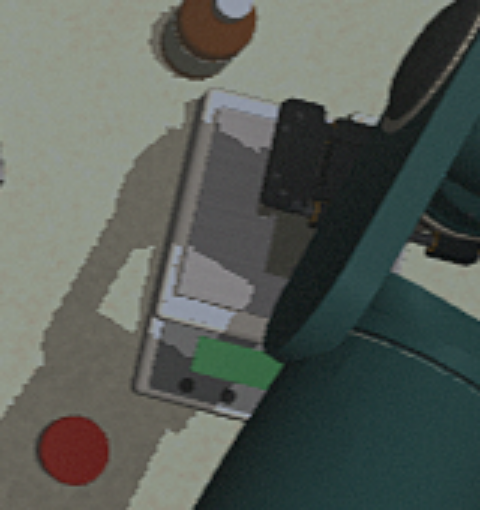

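Run:
```python
from h import cloud
import cv2,numpy as np,pickle
s=pickle.load(open('last_side.pkl','rb'));W=cloud(s)
a=np.radians(-13.6);xc=np.array([np.cos(a),np.sin(a)]);yc=np.array([-np.sin(a),np.cos(a)])
d=W[...,:2]-np.array([546.9,-294.4]);lx=d@xc;ly=d@yc;z=W[...,2]
f=s['frame'].astype(int)
m=(abs(lx)<120)&(abs(ly)<120)&(z>60)&(z<80)
for h,(A,B) in {'x at |ly-60|<15':(lx,ly)}.items():
    pass
pan=(z>64)&(z<76)&(abs(lx)<100)&(abs(ly)<100)
for n,k in(('lx range, ly -60',(abs(ly+60)<12)),('ly range, lx -70',(abs(lx+70)<6)),('ly, lx 0',abs(lx)<10)):
    q=pan&k; print(n,np.percentile(lx[q],[0.5,99.5]).round(1),np.percentile(ly[q],[0.5,99.5]).round(1),np.median(z[q]).round(1))
# front face bottom edge: front-face pixels lx in (-50.. ) 
ff=(lx>-53)&(lx<-40)&(ly>-18+5)&(ly<20)&(z>78)&(z<200)
print('ff zmin',np.sort(z[ff])[:20].round(1)); q=(lx>-53)&(lx<-40)&(z>110)&(z<190)&(abs(ly)<40); print('ff ly',np.percentile(ly[q],[1,5,95,99]).round(1),np.median(lx[q]).round(1))
top=(z>225)&(z<250)&(abs(lx)<70)&(abs(ly)<30); 
for c in range(-48,-20,4):
  k=(lx>c)&(lx<c+4)&(abs(ly)<18)&(z>180)&(z<260); print(c,np.percentile(z[k],95).round(1) if k.sum() else None)
```

```text
lx range, ly -60 [-79.3  79.8] [-71.9 -48.1] 68.4
ly range, lx -70 [-75.9 -64.1] [-87.2  80.1] 68.4
ly, lx 0 [-10.    9.8] [-88.   81.6] 68.4
ff zmin [88.2 90.5 90.9 91.  91.5 91.6 91.7 91.8 92.  92.3 92.3 92.5 92.6 92.6
 92.6 92.9 93.  93.3 93.8 93.8]
ff ly [-25.4 -24.6  19.6  22.4] -47.9
-48 239.6
-44 241.1
-40 241.0
-36 241.2
-32 240.9
-28 241.6
-24 241.3
```

Emit:
servo_tool(deltas=[[0,0,0,-0.0005,-0.0023,-0.003,0.04],[0,0,0,0,0,-0.004,0.04],[0,0,0,0,0,-0.004,0.04],[0,0,0,0,0,-0.003,0.04],[0,0,0,0,0,-0.002,0.04],[0,0,0,0,0,-0.0015,0.04],[0,0,0,0,0,-0.001,0.04],[0,0,0,0,0,0,0.04]])

```text
time: 16.7
tcp_pos: [535.4, -291.2, 185.0]
ee_rot: [[-0.973, 0.232, -0.0], [0.232, 0.973, -0.0], [0.0, -0.0, -1.0]]
force: [-0.0, -0.6, -1.4]
finger_gap: 0.512
```

Emit:
servo_tool(deltas=[[0,0,0,0,0,-0.0005,0.04],[0,0,0,0,0,-0.0005,0.04],[0,0,0,0,0,-0.0005,0.04],[0,0,0,0,0,0,0.04],[0,0,0,0,0,0,0.04],[0,0,0,0,0,0,0.04],[0,0,0,0,0,0,0.04],[0,0,0,0,0,0,0.04]])

```text
time: 17.7
tcp_pos: [535.4, -291.2, 183.6]
ee_rot: [[-0.973, 0.232, 0.0], [0.232, 0.973, -0.0], [-0.0, -0.0, -1.0]]
force: [-0.1, 0.6, -1.9]
finger_gap: 0.516
```

```bash
cat > m.py <<'E'
from h import *
import sys
s=shot('side',sys.argv[1]+'.png'); cv2.imwrite('pics/'+sys.argv[1]+'z.png',cv2.resize(s['frame'][140:440,300:620,::-1],None,fx=2,fy=2))
st=read_state();print(st['force'],st['tcp_pos'],st['time'],st['finger_gap'])
W=cloud(s)
a=np.radians(-13.6);xc=np.array([np.cos(a),np.sin(a)]);yc=np.array([-np.sin(a),np.cos(a)])
d=W[...,:2]-np.array([546.9,-294.4]);lx=d@xc;ly=d@yc;z=W[...,2]
q=(lx>-56)&(lx<-40)&(z>95)&(z<190)&(abs(ly)<40); print('front lx',np.median(lx[q]).round(1),'ly',np.percentile(ly[q],[1,5,95,99]).round(1))
for h in range(80,220,20):
    k=q&0 if 0 else (lx>-60)&(lx<-35)&(abs(ly)<20)&(z>h)&(z<h+20); print(h,np.median(lx[k]).round(1),end=' ')
k=(lx>-42)&(lx<-22)&(abs(ly)<18)&(z>180)&(z<260); print('top',np.percentile(z[k],[50,90,95]).round(1))
k=(z>60)&(z<78)&(abs(lx)<75)&(ly<-50)&(ly>-80); print('pan z',np.median(z[k]))
E
python3 m.py side12
```

```text
[-0.11547384 -0.28867106 -2.8739398 ] [ 535.3449284  -291.17714738  183.5103213 ] 17.75 0.514371679175981
front lx -47.9 ly [-27.7 -27.   17.4  19.9]
80 -48.0 100 -48.1 120 -48.1 140 -48.1 160 -48.2 180 -47.7 200 -47.1 top [219.4 220.7 220.9]
pan z 68.39061762748732
```

Emit:
servo_tool(deltas=[[0,0,0,0,0,-0.0004,0.04],[0,0,0,0,0,-0.0004,0.04],[0,0,0,0,0,-0.0004,0.04],[0,0,0,0,0,-0.0003,0.04],[0,0,0,0,0,0,0.04],[0,0,0,0,0,0,0.04],[0,0,0,0,0,0,0.04],[0,0,0,0,0,0,0.04]])

```text
time: 18.75
tcp_pos: [535.4, -291.2, 182.1]
ee_rot: [[-0.973, 0.232, 0.0], [0.232, 0.973, -0.0], [-0.0, -0.0, -1.0]]
force: [-0.7, 0.6, 0.5]
finger_gap: 0.515
```

Emit:
servo_tool(deltas=[[0,0,0,0,0,-0.0003,0.04],[0,0,0,0,0,-0.0003,0.04],[0,0,0,0,0,-0.0002,0.04],[0,0,0,0,0,0,0.04],[0,0,0,0,0,0,0.04],[0,0,0,0,0,0,0.04],[0,0,0,0,0,0,0.04],[0,0,0,0,0,0,0.04]])

```text
time: 19.75
tcp_pos: [535.4, -291.2, 181.3]
ee_rot: [[-0.973, 0.232, 0.0], [0.232, 0.973, -0.0], [-0.0, -0.0, -1.0]]
force: [-2.5, 2.9, 3.5]
finger_gap: 0.514
```

```bash
python3 -c "
from h import *
print(read_state()['force'],read_state()['tcp_pos'])"
```

```text
[-2.46456859  2.91968633  3.45806713] [ 535.35527227 -291.2074637   181.27372904]
```

Emit:
servo_tool(deltas=[[0,0,0,0,0,0.0003,0.04],[0,0,0,0,0,0.0003,0.04],[0,0,0,0,0,0,0.04],[0,0,0,0,0,0,0.047],[0,0,0,0,0,0,0.049],[0,0,0,0,0,0,0.051],[0,0,0,0,0,0,0.056],[0,0,0,0,0,0,0.062]], squeeze=8)

```text
time: 20.75
tcp_pos: [535.4, -291.2, 181.8]
ee_rot: [[-0.973, 0.232, -0.0], [0.232, 0.973, -0.0], [-0.0, -0.0, -1.0]]
force: [0.2, 0.2, 0.6]
finger_gap: 0.651
```

```bash
python3 m.py side13
```

```text
[-0.72587183  0.14236905  0.43757704] [ 535.3690967  -291.16456149  181.79738233] 20.8 0.6573930438589828
front lx -48.1 ly [-27.7 -27.   17.4  20.3]
80 -48.0 100 -48.2 120 -48.3 140 -48.4 160 -48.4 180 -48.0 200 -47.3 top [218.1 219.2 219.9]
pan z 67.9932163462925
```

View pics/side13z.png

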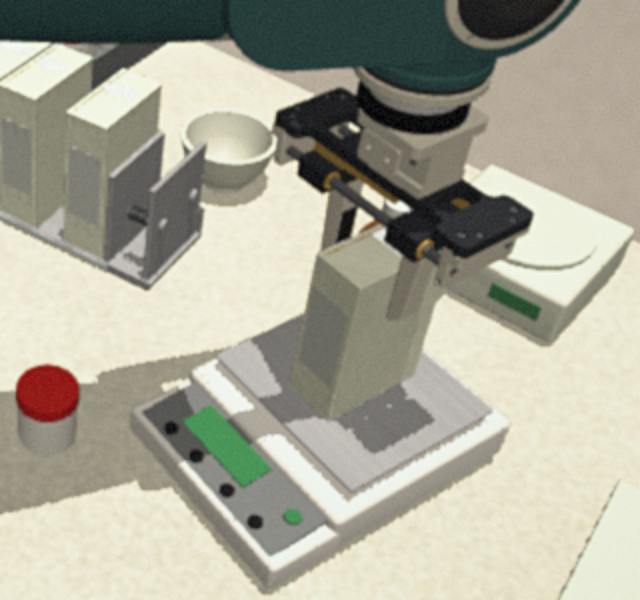

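The carton stands upright on the pan and is released, with the fingers free on both sides. I'll withdraw straight up, then move back out of view.

Emit:
servo_tool(deltas=[[0,0,0,0,0,0,0.075],[0,0,0,0,0,0,0.075],[0,0,0,0,0,0.005,0.075],[0,0,0,0,0,0.012,0.075],[0,0,0,0,0,0.025,0.075],[0,0,0,0,0,0.035,0.075],[0,0,0,0,0,0.04,0.075],[0,0,0,0,0,0.03,0.075]])

```text
time: 21.8
tcp_pos: [535.4, -291.2, 331.8]
ee_rot: [[-0.973, 0.232, 0.002], [0.232, 0.973, -0.001], [-0.002, -0.001, -1.0]]
force: [-0.2, -0.1, 0.3]
finger_gap: 0.809
```

Emit:
servo_tool(deltas=[[0,0,0,-0.01,0.03,0.01,0.075],[0,0,0,-0.01,0.045,0,0.075],[0,0,0,-0.01,0.045,0,0.075],[0,0,0,-0.01,0.045,0,0.075],[0,0,0,-0.01,0.045,0,0.075],[0,0,0,-0.01,0.03,0,0.075],[0,0,0,0,0,0,0.075],[0,0,0,0,0,0,0.075]])

```text
time: 22.8
tcp_pos: [475.5, -51.5, 339.4]
ee_rot: [[-0.973, 0.231, 0.001], [0.231, 0.973, -0.0], [-0.001, -0.0, -1.0]]
force: [0.7, -0.6, 0.0]
finger_gap: 0.805
```

```bash
python3 m.py side14
python3 - <<'E'
from h import *
t=shot('top','top14.png'); W=cloud(t);x,y,z=W[...,0],W[...,1],W[...,2]
m=((x>450)&(x<650)&(y<-200)&(y>-400)&(z>200)&(z<240)).astype(np.uint8)
P=W[m>0]; print(cv2.minAreaRect(P[:,:2].astype(np.float32)),np.median(P[:,2]))
E
```

```text
[-0.8038845  -0.07114264  0.60085654] [475.53717171 -51.78159411 339.17512925] 22.85 0.8084018621796113
front lx -48.1 ly [-27.9 -26.9  17.6  19.9]
80 -48.2 100 -48.2 120 -48.5 140 -48.4 160 -48.3 180 -48.1 200 -47.0 top [218.  219.2 219.6]
pan z 67.88408384671548
((546.8623657226562, -297.0353698730469), (46.25331115722656, 101.70191192626953), 78.97938537597656) 218.8185140489632
```

View pics/side14.png

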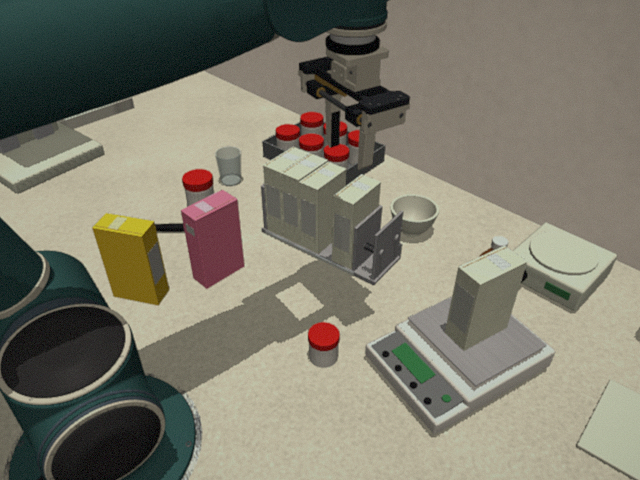

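View pics/top14.png

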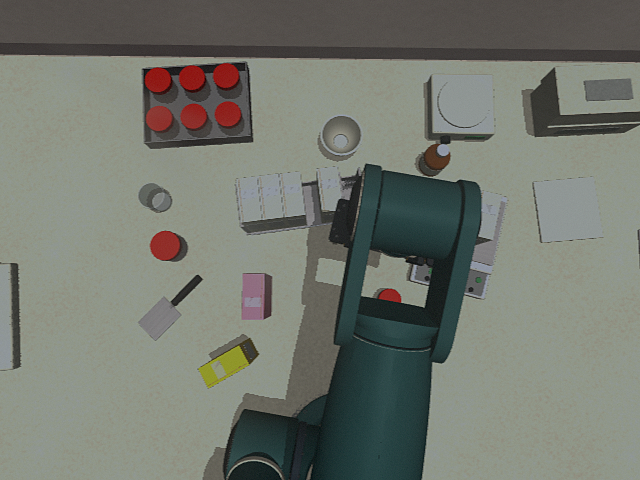

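```bash
python3 -c "
from plant import *
print(job_done())"
```

```text
the job is handed in; nothing more can be done
None
```

The low carton stands upright in the middle of the balance's pan, and I handed the job in at about 23 s of the 64 s allowed. No verdict was reported.

I tipped it about 28° forward with the shut fingers at its top rear edge, with its foot still in the rack. I then gripped its sides along its own axis, drew it out over the front lip and stood it on the pan. It touched down in steps of 0.2–0.4 mm. I pressed slightly past contact, reaching about 6 N on the pan, then backed off 0.6 mm before releasing.

**Final checks after withdrawing:**
- **Upright:** the front face is vertical to within about 1 mm over its height.
- **Height:** the top is at about 219 mm, roughly where a carton standing on the pan should be.
- **Centring:** both cameras put it within about 3 mm of the pan's middle. They disagree by 2–3 mm, and the top view was partly hidden by the arm.
- **Surroundings:** the other four cartons stand in the rack. The -y end one slid a little along the row, as expected with the sprung plate. By eye, everything else on the bench is where it was; the amber bottle is partly hidden in the side view, but the top view shows it in place.
- **Robot:** it touches nothing, and the wrist force reads about zero.

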